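# Stop the press's filler neck, shut the release valve and back it off two turns

### The job

Set the tapered stopper fully home in the small press's open filler neck, so that its flange sits flat on the rim, and let go of it. Then take the crank handle of the release valve's wheel, wind the valve clockwise shut to its stop, and back it off exactly two full turns. Finish there, still gripping the handle so that the setting cannot shift, with the stopper still in the neck; leave the other things on the bench alone.

Things in the scene. Friction and masses are not known exactly. Their poses are not given: they have to be found in the camera images.
- press: Low hydraulic hand press bolted down; origin on the bench, x to its back, y to its tank side. Bare steel base 220 (x -75 to 145) x 340 x 15 mm. Dark round tank (diameter 94, top z 85) at x 0, y 95 carries the filler neck; valve block (60 x 60, top z 65) under the handwheel at x 0, y -95. At the back: cylinder, ram, jaw (x 79 to 131, top z 75) and a cast lever (x 117 to 151, top z 101).
- neck_rim (a point): Centre of the filler neck's open mouth, at its rim, 125 mm above the bench (press frame x 0, y +95). The neck is an upright tube, outside diameter 42, bore 31 mm, bore 37 mm deep, with a flat rim.
- stopper: Loose black rubber stopper, about 100 g, standing on its narrow end beside the press. Origin at the centre of its underside, z up. Tapered plug z 0 to 28 mm, diameter 24 at the foot to 28.4; flange diameter 42, z 28 to 34; round grip knob diameter 28, z 34 to 64 (top). Seated, the flange rests on the neck's rim and the origin is 28 mm below the rim.
- wheel (a joint): Turn of the valve's handwheel about its vertical axis, rad: 0 is the closed hard stop; grows anticlockwise seen from above (opening), clockwise closes. Two turns open is 12.566; open end stop at 18.0. Starts 1.2 to 5.0 open. Stays where left: friction 0.10 N m (2 N at the handle), damping 0.03 N m s/rad.
- wheel_axis (a point): Centre of the handwheel, on its vertical axis, in the plane of its rim 90 mm above the bench (press frame x 0, y -95). The dark wheel has a rim of radius 60 mm (bar 12 mm thick, top at 96 mm), three spokes and a hub (diameter 32) up to 99 mm, with a nut on it to 104 mm.
- handle: Crank handle: upright steel cylinder, diameter 18, 50 mm tall, on the wheel's rim 60 mm from its axis, from 97 to 147 mm above the bench. Spins freely on its own axis: hold it from above and carry it round without turning the gripper. Origin at the centre of its underside; ignore its own rotation. Seen from above it stands at press yaw + pi + wheel angle: to the press's front (-x) when closed.
- bumper: Bystander: black rubber bumper, a plain low puck 50 mm across and 24 mm high without a knob, at one side of the press. Origin at the centre of its underside.
- hammer_head: Bystander: loose head of a dead blow hammer, a lying cylinder 94 mm long and 40 mm across with copper faces, at one side of the press. Origin under its centre.
- coupon: Bystander: aluminium test coupon bent to an L, 33 x 50 mm, 45 mm high, at one side of the press. Origin on the bench, at the middle of the inside of the bend.
Mind the look-alikes: they are no part of the job. What is shaped like the stopper but blue or pink is not meant.

How it is judged:
By the outcome, as a careful person would: the job done as asked, in the order asked, and still so for the second after the job is handed in, while the arm keeps its last pose, push and grip.
It also fails if it takes over 72 s, if anything falls off the work surface, if the arm or the gripper's body presses on something with over 40 N, if the wrist force passes 120 N, or if a joint passes its speed limit or range.

### The arm

A 6-joint arm with a two-finger parallel gripper is mounted at the origin on the work surface. World frame = base frame: x ahead of the robot, y to its left, z up, the work surface at z = 0. Lengths are in mm, angles in degrees, forces in N, time in s.
With the tool pointing down it reaches from about 300 to 850 mm from the base axis. Payload 4.2 kg.
Tool frame: the origin (TCP) lies between the finger pads, 19 mm behind the fingertips; this is the grasp point; z points along the fingers, y is the line along which they close (so a half turn about z gives the same grasp; the last joint's range is limited). The gripper opens to 91 mm and grips with 3 to 60 N. Pads are 32 mm wide; open, the fingers measure 118 mm over their backs; the gripper's body (76 mm by 178 mm) begins 60 mm behind the grasp point.
Start: joints at [70.875, 18.312, 89.639, -0, 72.044, -1.146], TCP at [177.49, 546.936, 232.776] pointing down, gripper open.
Joint ranges: [-177.97, 177.97], [-48.28, 115.42], [12.27, 149.76], [-77.06, 257.06], [2.81, 150.46], [-146.56, 146.56]. Speed limits (degrees/s): [147.25, 147.25, 180, 180, 180, 180].

### API

Orientations are given as [roll, pitch, yaw] about the fixed x, y, z axes, in that order (R = Rz(yaw) Ry(pitch) Rx(roll)).
In Python, from workcell import env, cams gives the robot as it stands.
- The arm moves only by the tool apply_moves, never from a script. Its argument "deltas" is a list of rows, each a list of 5 numbers: the shift along the tool's x, y, z in m, then the turn about the tool's z in rad, then the opening, from -1 (shut) to 1 (fully open), so that 0 is half open. In form: [[tx, ty, tz, roll, gripper], ...]. A call has 1 to 5 rows; each row is the pose to reach, as a shift and turn from the pose commanded when the call began, along the tool's axes at that moment; what a row does not reach only later rows make up. A row lasts 1/10 s, in which the tool goes at most 50 mm and 8.59 degrees, less where a joint would pass 70% of its speed; a pose out of reach is approached as far as the arm can. A call with a gripper value outside its range is refused whole. The fingers move at their own pace and stop on an object; "grip_force" is the grip in N (left out, the last holds). Time passes only in rows, so rows that repeat a pose let the fingers close. It gives the time, the measured TCP pose, the force, the opening and the grip force at its end, in the units of the state.
- env.state(): the state, without advancing time (a new reading comes with each control period).
- cams.grab_frame(name): name is "scene" or "top" or "wrist"; returns the picture (420x560x3 uint8, blue, green, red); there is no depth.
- cams.get_calibration(name): a dict with "mtx" (3x3 intrinsics, pixels), "eye" and "attitude" of the camera in the world; the wrist camera has in their place "tool_from_camera" (4x4, takes a point from camera to tool coordinates, whose origin is the TCP and whose axes are the flange's). Camera axes: x right, y down, z forward; pixel columns grow to the right and rows downward; lengths in mm; the calibration is good to about 2 mm. A picture is of the moment at which its call begins: read the wrist's pose just before it. get_calibration takes no time and is no camera call.
- env.job_done(): hands the job in; it is judged then, once.
The state is a dict: "time_s": time; "qpos": joint angles; "qvel": joint speeds; "effort": joint torques, N m; "ee_pos": TCP position; "ee_rot": TCP orientation; "force": force on the tool from outside, world axes, zero at the start; "torque": the same for the moment, N m; "gripper_width": finger opening in mm; "gripper_force": force on a finger pad.
Only numpy, scipy, OpenCV 4.12 (cv2) and the standard library are available. Lean on these libraries where they do the work, as an engineer would, in place of code of your own. Each camera call takes 0.05 s, during which the arm holds its last target. There are 200 camera calls.

## Working session

There is one attempt and no reset: what is moved stays moved. The work goes in short steps, Python scripts to look and compute and a tool call to move; the robot and the scene stay as the last step left them, time stands still between calls to the robot, and variables do not carry over. Pictures are saved under pics/ and viewed, at most 10 in all, crops included, and the job is handed in when it is done.

Besides the shell and the picture viewer there is one more tool, called after "Request:" as name(argument=value, ...) on one line, values as JSON. apply_moves: Moves the arm, as the interface text tells. Its arguments: {"type":"object","properties":{"deltas":{"type":"array"},"grip_force":{"type":"number"}},"required":["deltas"]}

```bash
mkdir -p pics; ls; python3 - <<'E'
from workcell import env,cams
import cv2,numpy as np
s=env.state();print(s)
a=cams.grab_frame("scene");b=cams.grab_frame("top")
cv2.imwrite("pics/scene.png",a);cv2.imwrite("pics/top.png",b)
for n in("scene","top","wrist"):print(n,cams.get_calibration(n))
E
```

```text
pics
{'time_s': 0.0, 'qpos': array([ 7.08744574e+01,  1.83533195e+01,  8.97088660e+01,  2.33127211e-03,
        7.20428272e+01, -1.14654033e+00]), 'qvel': array([ 0.02439121, -0.01759182,  0.04089107, -0.07166586, -0.03225501,
        0.06102135]), 'effort': array([-7.27859588e-04, -4.12471819e+01, -2.31971955e+01,  7.28625432e-02,
        4.57001023e-02, -1.29294499e-04]), 'ee_pos': array([177.3191009 , 546.46670067, 231.88675658]), 'ee_rot': array([-1.79895053e+02, -4.31720319e-03,  1.62020273e+02]), 'force': array([-0.09791022, -1.46728476,  0.23386013]), 'torque': array([ 0.0103784 ,  0.02080676, -0.02207906]), 'gripper_force': 0.0, 'gripper_width': 91.16721455605088}
scene {'mtx': array([[405.05101758,   0.        , 282.54513449],
       [  0.        , 405.05101758, 209.32606857],
       [  0.        ,   0.        ,   1.        ]]), 'eye': array([1112.07674418, -504.86246983,  852.23751351]), 'attitude': array([-135.57835269,    1.0861141 ,   48.79168183])}
top {'mtx': array([[408.46717839,   0.        , 279.83461426],
       [  0.        , 408.46717839, 210.54073963],
       [  0.        ,   0.        ,   1.        ]]), 'eye': array([431.69777627, -23.52199691, 991.40145503]), 'attitude': array([-174.31247817,    0.95471483,  -91.70727681])}
wrist {'mtx': array([[357.35746809,   0.        , 285.78953955],
       [  0.        , 357.35746809, 212.49476999],
       [  0.        ,   0.        ,   1.        ]]), 'tool_from_camera': array([[ 3.71239985e-05, -9.64236926e-01, -2.65041789e-01,
         7.49117452e+01],
       [ 9.99999934e-01,  1.31811255e-04, -3.39468293e-04,
         1.00595673e-01],
       [ 3.62263354e-04, -2.65041759e-01,  9.64236866e-01,
        -1.51297266e+02],
       [ 0.00000000e+00,  0.00000000e+00,  0.00000000e+00,
         1.00000000e+00]])}
```

View pics/top.png

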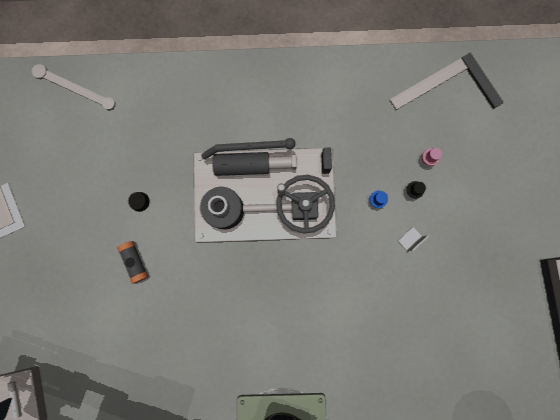

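View pics/scene.png

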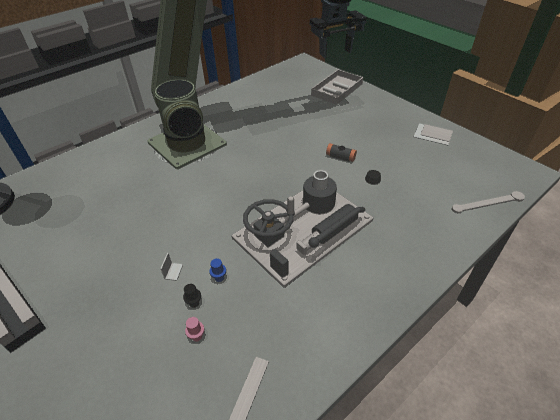

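The pictures show three stopper-shaped candidates in the top view: black at (416,190), blue at (379,200) and pink at (431,157). A low black puck sits at (139,202). The stopper is the black one with a knob at (416,190); the puck is the bumper. The press has its tank at (221,208), the neck at about (218,205), the wheel at (306,204) and the handle at about (282,188).

```bash
cat > h.py <<'E'
from workcell import env,cams
import cv2,numpy as np
from scipy.spatial.transform import Rotation as R
def pose(name,st=None):
    c=cams.get_calibration(name)
    if name!="wrist": return c["mtx"],R.from_euler("xyz",c["attitude"],degrees=True).as_matrix(),c["eye"]
    Rt=R.from_euler("xyz",st["ee_rot"],degrees=True).as_matrix();T=c["tool_from_camera"]
    return c["mtx"],Rt@T[:3,:3],Rt@T[:3,3]+st["ee_pos"]
def ray(P,u,v):
    K,A,e=P;d=A@np.linalg.solve(K,[u,v,1.]);return e,d/np.linalg.norm(d)
def plane(P,u,v,z):
    e,d=ray(P,u,v);return e+d*(z-e[2])/d[2]
def proj(P,p):
    K,A,e=P;q=K@(A.T@(np.array(p)-e));return q[:2]/q[2]
def two(P1,a,P2,b):
    e1,d1=ray(P1,*a);e2,d2=ray(P2,*b)
    t=np.linalg.lstsq(np.c_[d1,-d2],e2-e1,rcond=None)[0]
    p,q=e1+t[0]*d1,e2+t[1]*d2;return (p+q)/2,np.linalg.norm(p-q)
E
python3 - <<'E'
from h import *
T=pose("top");S=pose("scene")
a=cv2.imread("pics/scene.png");b=cv2.imread("pics/top.png")
def crop(i,x,y,w,h,W,H):return cv2.resize(i[y:y+h,x:x+w],(W,H),interpolation=cv2.INTER_CUBIC)
o=np.vstack([np.hstack([crop(b,190,140,150,105,450,300),crop(b,365,140,80,75,320,300)]),
 np.hstack([crop(a,230,160,150,100,450,300),crop(a,150,250,90,90,320,300)])])
cv2.imwrite("pics/crop.png",o)
cs=[(194,150),(332,146.5),(336,237),(196,242)]
for c in cs:print(plane(T,*c,15)[:2].round(1))
E
```

```text
[684.8 195.4]
[ 682.1 -141.8]
[ 461.9 -142. ]
[460.1 192.6]
```

View pics/crop.png

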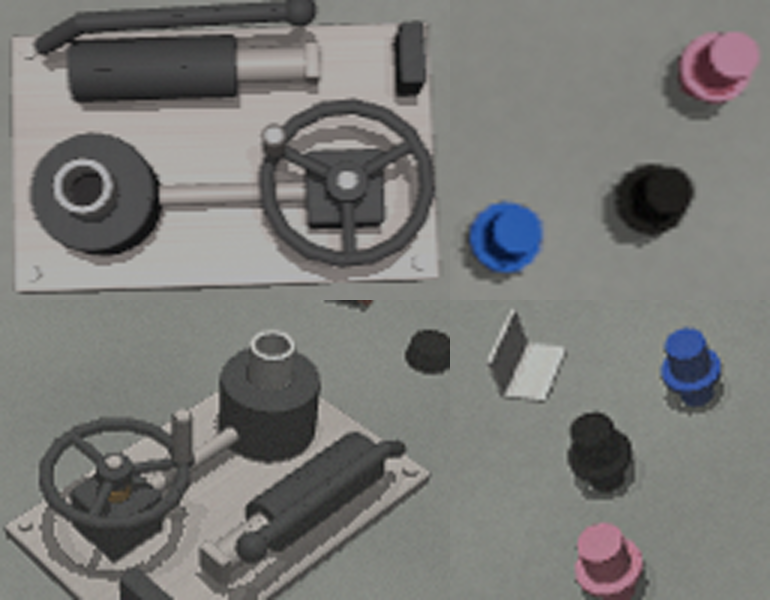

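The crop confirms it. The only black knobbed piece is at top (419.5,187.5) for the knob and scene (190,287). The handle top is at top (281,188). Next I triangulate.

```bash
python3 - <<'E'
from h import *
T=pose("top");S=pose("scene")
for n,a,b,z in [("neck",(217.7,205.1),(320.3,175.3),125),("nut",(305.7,203.2),(268,215),104),("handle",(281.3,187.3),(290.7,197.8),147),("stop",(419.5,187.3),(189.9,286.6),64)]:
    p,g=two(T,a,S,b);print(n,p.round(1),g.round(1),"top",plane(T,*a,z).round(1),"scene",plane(S,*b,z).round(1))
E
```

```text
neck [534.5 121.3 120. ] 1.1 top [534.3 120.9 125. ] scene [538.2 116.5 125. ]
nut [535.6 -68.8  96.5] 0.2 top [534.8 -68.4 104. ] scene [541.2 -73.2 104. ]
handle [565.1 -16.5 145.2] 0.0 top [564.9 -16.5 147. ] scene [566.5 -17.7 147. ]
stop [ 567.2 -330.3   66.9] 0.6 top [ 567.7 -331.    64. ] scene [ 565.  -329.9   64. ]
```

Request:
apply_moves(deltas=[[-0.033,-0.037,0,0,0.6],[-0.066,-0.074,0,0,0.6],[-0.099,-0.111,0,0,0.6],[-0.132,-0.148,0,0,0.6],[-0.165,-0.185,0,0,0.6]])

```text
time_s: 0.6
ee_pos: [277.5, 318.1, 232.4]
ee_rot: [-180.0, 0.0, 162.1]
force: [0.4, 0.2, 0.9]
gripper_width: 72.8
gripper_force: 0.0
```

Request:
apply_moves(deltas=[[-0.033,-0.037,0,0,0.6],[-0.066,-0.074,0,0,0.6],[-0.099,-0.111,0,0,0.6],[-0.132,-0.148,0,0,0.6],[-0.165,-0.185,0,0,0.6]])

```text
time_s: 1.1
ee_pos: [377.3, 91.2, 232.7]
ee_rot: [180.0, 0.0, 162.0]
force: [2.0, 0.5, -0.1]
gripper_width: 73.1
gripper_force: 0.0
```

Request:
apply_moves(deltas=[[-0.033,-0.037,0,0,0.6],[-0.066,-0.074,0,0,0.6],[-0.099,-0.111,0,0,0.6],[-0.132,-0.148,0,0,0.6],[-0.165,-0.185,0,0,0.6]])

```text
time_s: 1.6
ee_pos: [477.2, -135.8, 232.5]
ee_rot: [180.0, -0.0, 162.0]
force: [1.3, 1.5, -0.2]
gripper_width: 73.1
gripper_force: 0.0
```

Request:
apply_moves(deltas=[[-0.033,-0.036,0,0,0.6],[-0.066,-0.072,0.02,0,0.6],[-0.1,-0.108,0.05,0,0.6],[-0.13,-0.14,0.07,0,0.6],[-0.146,-0.157,0.08,0,0.6]])

```text
time_s: 2.1
ee_pos: [567.3, -330.4, 149.9]
ee_rot: [180.0, -0.2, 161.9]
force: [0.7, 0.7, 1.3]
gripper_width: 73.2
gripper_force: 0.0
```

Request:
apply_moves(deltas=[[0,0,0,0,0.6],[0,0,0,0,0.6]])

```text
time_s: 2.3
ee_pos: [566.8, -328.1, 151.5]
ee_rot: [179.9, -0.2, 162.0]
force: [-0.4, 0.4, 0.5]
gripper_width: 73.2
gripper_force: 0.0
```

```bash
python3 - <<'E'
from h import *
s=env.state();w=cams.grab_frame("wrist");cv2.imwrite("pics/w1.png",w)
W=pose("wrist",s);print(s["ee_pos"],s["ee_rot"])
print(proj(W,[567.5,-331,64]))
E
```

```text
[ 566.83439487 -328.09705132  151.47904127] [ 1.79937453e+02 -1.53922591e-01  1.61964796e+02]
[281.98832791 227.68663511]
```

View pics/w1.png

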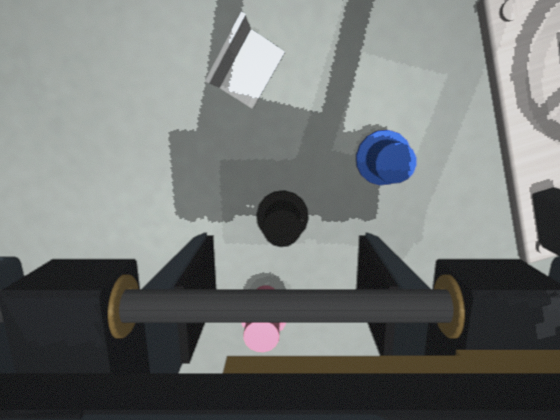

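The wrist view shows the black stopper at about (282,218), the blue one at (386,157) and the pink one at (262,330). I enlarge the stopper with contrast to separate knob from flange.

```bash
python3 - <<'E'
from h import *
s=env.state();w=cv2.imread("pics/w1.png");W=pose("wrist",s)
g=w.max(2)
c=cv2.resize(w[175:260,225:340],None,fx=6,fy=6,interpolation=cv2.INTER_CUBIC);c=np.clip(c.astype(float)*4,0,255).astype(np.uint8)
cv2.imwrite("pics/w1c.png",c)
m=(g<45).astype(np.uint8);n,l,st,ce=cv2.connectedComponentsWithStats(m)
i=l[218,282];print(st[i],ce[i])
m2=(l==i)&(g>21);ys,xs=np.where(m2);print(np.percentile(g[l==i],[5,25,50,75,95]))
for z in(0,28,34,64):
    print(z,proj(W,[566.8,-328.1,z]),plane(W,282.5,218,z).round(1))
E
```

```text
[ 257  191   50   55 2095] [281.89069212 217.14701671]
[23. 29. 31. 33. 36.]
0 [284.93308508 203.2229649 ] [ 578.9 -334.3    0. ]
28 [284.86669886 211.583269  ] [ 571.3 -331.6   28. ]
34 [284.85080725 213.58456881] [ 569.7 -331.    34. ]
64 [284.76036079 224.97488276] [ 561.5 -328.    64. ]
```

View pics/w1c.png

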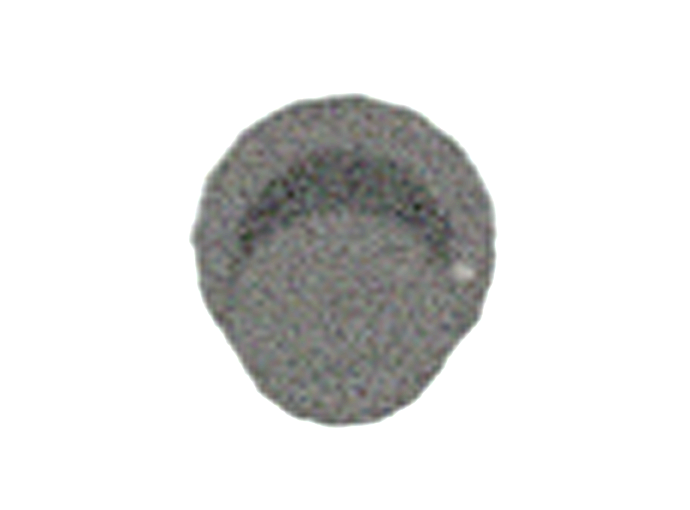

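```bash
python3 - <<'E'
from h import *
s=env.state();W=pose("wrist",s);T=pose("top")
print(plane(W,282.2,216,34),plane(W,281.6,227.5,64))
b=cv2.imread("pics/top.png");
for n,lo,hi in(("blue",(60,0,0),(255,110,60)),):
    ys,xs=np.where((b[...,0]>100)&(b[...,2]<80));print("blue",plane(T,xs.mean(),ys.mean(),40))
    ys,xs=np.where((b[...,2]>150)&(b[...,1]<130)&(b[...,0]>100));print("pink",plane(T,xs.mean(),ys.mean(),40))
E
```

```text
[ 568.02839682 -330.68805167   34.        ] [ 567.8823548  -330.79196868   64.        ]
blue [ 547.94037442 -242.90967792   40.        ]
pink [ 648.19808165 -375.95580691   40.        ]
```

Request:
apply_moves(deltas=[[-0.001,-0.002,0.03,0,0.6],[-0.001,-0.002,0.06,0,0.6],[-0.001,-0.002,0.08,0,0.6],[-0.001,-0.002,0.095,0,0.6],[-0.001,-0.002,0.095,0,0.6]], grip_force=30)

```text
time_s: 2.85
ee_pos: [566.5, -328.2, 56.7]
ee_rot: [179.9, -0.2, 162.1]
force: [-1.0, 0.5, -0.7]
gripper_width: 73.2
gripper_force: 0.0
```

Request:
apply_moves(deltas=[[0,0,0,0,-1],[0,0,0,0,-1],[0,0,0,0,-1],[0,0,0,0,-1],[0,0,0,0,-1]])

```text
time_s: 3.35
ee_pos: [567.9, -330.5, 58.2]
ee_rot: [-180.0, 0.0, 162.0]
force: [0.0, 0.2, 0.3]
gripper_width: 36.0
gripper_force: 0.0
```

Request:
apply_moves(deltas=[[0,0,0.001,0,-1],[0,0,0.001,0,-1],[0,0,0.001,0,-1],[0,0,0.001,0,-1]])

```text
time_s: 3.75
ee_pos: [567.8, -330.6, 56.9]
ee_rot: [-180.0, 0.0, 162.0]
force: [-0.2, -0.5, 1.5]
gripper_width: 26.9
gripper_force: 30.0
```

Request:
apply_moves(deltas=[[0,0,-0.03,0,-1],[0,0,-0.07,0,-1],[0,0,-0.11,0,-1],[0,0,-0.15,0,-1],[0,0,-0.185,0,-1]])

```text
time_s: 4.25
ee_pos: [567.6, -330.2, 243.4]
ee_rot: [180.0, 0.0, 162.0]
force: [0.7, 0.1, -1.0]
gripper_width: 26.6
gripper_force: 29.9
```

Request:
apply_moves(deltas=[[0.0123,0.0435,0,0,-1],[0.0246,0.087,0,0,-1],[0.0369,0.1305,0,0,-1],[0.0492,0.174,0,0,-1],[0.0615,0.2175,0,0,-1]])

```text
time_s: 4.75
ee_pos: [575.8, -102.6, 241.2]
ee_rot: [180.0, -0.1, 162.0]
force: [1.3, 0.4, -0.8]
gripper_width: 26.6
gripper_force: 29.9
```

Request:
apply_moves(deltas=[[0.0123,0.0435,0,0,-1],[0.0246,0.087,0,0,-1],[0.0369,0.1305,0,0,-1],[0.0492,0.174,0,0,-1],[0.0615,0.2175,0,0,-1]])

```text
time_s: 5.25
ee_pos: [584.4, 123.2, 241.2]
ee_rot: [-180.0, -0.1, 162.0]
force: [0.7, 0.3, -1.7]
gripper_width: 26.7
gripper_force: 29.9
```

Request:
apply_moves(deltas=[[0,0,0,0,-1],[0,0,0,0,-1],[0,0,0,0,-1]])

```text
time_s: 5.55
ee_pos: [584.8, 120.4, 241.3]
ee_rot: [-179.9, -0.0, 162.0]
force: [-0.1, 0.4, -1.4]
gripper_width: 27.0
gripper_force: 29.9
```

```bash
python3 - <<'E'
from h import *
s=env.state();w=cams.grab_frame("wrist")
W=pose("wrist",s);print(s["ee_pos"],s["ee_rot"],s["gripper_width"])
print(proj(W,[534.5,121,125]),"stopper foot",proj(W,s["ee_pos"]-[0,0,57]),"knob",proj(W,s["ee_pos"]))
cv2.imwrite("pics/w2.png",w)
E
```

```text
[584.79776571 120.42955643 241.34912047] [-1.79948746e+02 -3.91918391e-02  1.61985375e+02] 26.96652751073211
[265.70098149 151.96330813] stopper foot [285.82831834 240.12093027] knob [285.68679496 281.77607614]
```

View pics/w2.png

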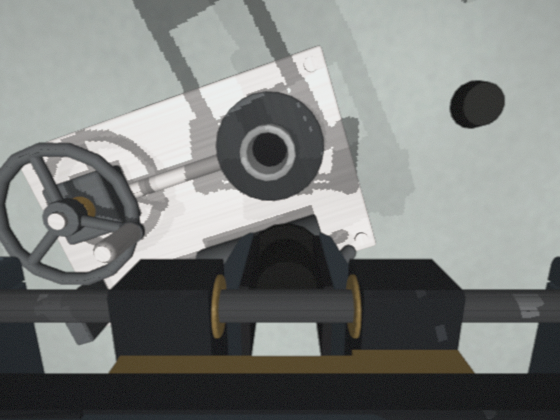

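The neck ring is at about (268,152), with the held stopper below it at about (286,245). I fit the ring.

```bash
python3 - <<'E'
from h import *
s=env.state();w=cv2.imread("pics/w2.png");W=pose("wrist",s)
g=w.min(2);r=np.zeros_like(g);cv2.circle(r,(268,152),36,255,-1)
for th in(90,115,140):
    m=((g>th)&(r>0)).astype(np.uint8);cs,_=cv2.findContours(m,cv2.RETR_CCOMP,cv2.CHAIN_APPROX_NONE)
    for c in cs:
        if len(c)>45:
            e=cv2.fitEllipse(c);print(th,len(c),np.round(e[0],1),np.round(e[1],1),plane(W,*e[0],125).round(1))
# darkest mean of held stopper
c=np.clip(w[205:300,225:345].astype(float)*4,0,255).astype(np.uint8)
cv2.imwrite("pics/w2c.png",cv2.resize(c,None,fx=5,fy=5,interpolation=cv2.INTER_CUBIC))
for d,n in((-57,"foot"),(-29,"flangebot"),(-23,"flange top"),(7,"top")):print(n,proj(W,s["ee_pos"]+[0,0,d]))
E
```

```text
90 159 [267.2 152.2] [55.2 55.8] [535.1 121.7 125. ]
90 119 [268.  149.7] [34.8 41.8] [533.6 122.8 125. ]
115 154 [267.1 152.4] [54.  54.4] [535.2 121.6 125. ]
115 120 [267.  152.6] [42.  43.1] [535.3 121.5 125. ]
140 150 [267.3 152.2] [52.4 52.8] [535.1 121.8 125. ]
140 124 [266.8 152.5] [43.2 45. ] [535.2 121.3 125. ]
foot [285.80677072 240.10175259]
flangebot [285.75634404 257.61777194]
flange top [285.74365296 262.02609805]
top [285.66634151 288.88070887]
```

View pics/w2c.png

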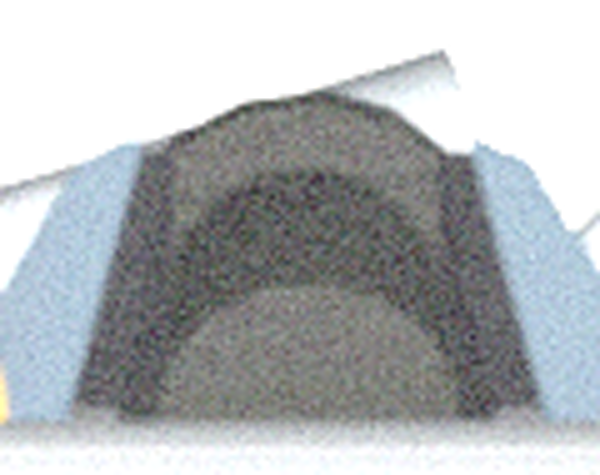

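Request:
apply_moves(deltas=[[0.024,-0.007,0,0,-1],[0.0477,-0.0144,0,0,-1],[0.0477,-0.0144,0.02,0,-1],[0.0477,-0.0144,0.045,0,-1],[0.0477,-0.0144,0.048,0,-1]])

```text
time_s: 6.1
ee_pos: [533.3, 120.6, 191.4]
ee_rot: [-179.8, -0.3, 161.9]
force: [-0.3, 0.4, -1.9]
gripper_width: 26.6
gripper_force: 29.9
```

Request:
apply_moves(deltas=[[0,0,0.005,0,-1],[0,0,0.01,0,-1],[0,0,0.015,0,-1],[0,0,0.02,0,-1],[0,0,0.025,0,-1]])

```text
time_s: 6.6
ee_pos: [535.4, 122.4, 168.6]
ee_rot: [180.0, 0.0, 162.0]
force: [0.3, -0.7, -1.7]
gripper_width: 26.7
gripper_force: 29.9
```

Foot is about 14 mm inside with no contact force. I continue slowly.

Request:
apply_moves(deltas=[[0,0,0.003,0,-1],[0,0,0.006,0,-1],[0,0,0.009,0,-1],[0,0,0.012,0,-1],[0,0,0.013,0,-1]])

```text
time_s: 7.1
ee_pos: [535.1, 122.4, 155.4]
ee_rot: [-180.0, -0.0, 162.0]
force: [0.6, 0.4, -0.9]
gripper_width: 26.7
gripper_force: 29.9
```

Request:
apply_moves(deltas=[[0,0,0.001,0,-1],[0,0,0.002,0,-1],[0,0,0.003,0,-1],[0,0,0.003,0,-1]])

```text
time_s: 7.5
ee_pos: [535.3, 122.3, 153.9]
ee_rot: [180.0, 0.1, 162.0]
force: [-1.6, -0.7, 4.9]
gripper_width: 27.1
gripper_force: 30.0
```

Request:
apply_moves(deltas=[[0,0,0.001,0,-1],[0,0,0.002,0,-1],[0,0,0.002,0,-1]])

```text
time_s: 7.8
ee_pos: [535.4, 122.2, 153.7]
ee_rot: [180.0, 0.1, 162.0]
force: [-4.7, -2.2, 15.5]
gripper_width: 26.6
gripper_force: 30.0
```

Request:
apply_moves(deltas=[[0,0,-0.001,0,0.2],[0,0,-0.001,0,0.2],[0,0,-0.001,0,0.2],[0,0,-0.001,0,0.2],[0,0,-0.001,0,0.2]])

```text
time_s: 8.3
ee_pos: [535.1, 122.4, 151.4]
ee_rot: [-180.0, -0.0, 162.0]
force: [0.0, -0.3, 0.1]
gripper_width: 54.6
gripper_force: 0.0
```

Request:
apply_moves(deltas=[[0,0,-0.015,0,0.2],[0,0,-0.04,0,0.2],[0,0,-0.065,0,0.2],[0,0,-0.085,0,0.2],[0,0,-0.085,0,0.2]])

```text
time_s: 8.8
ee_pos: [536.8, 122.7, 239.5]
ee_rot: [179.8, 0.3, 162.0]
force: [-0.5, -0.0, 0.5]
gripper_width: 54.5
gripper_force: 0.0
```

```bash
python3 - <<'E'
from h import *
S=pose("scene");T=pose("top");print(env.state()["ee_pos"])
a=cams.grab_frame("scene");b=cams.grab_frame("top");cv2.imwrite("pics/top2.png",b)
u,v=proj(S,[535.1,121.7,140]).astype(int);print("expect knob top scene",proj(S,[535.1,121.7,161]),"flange top",proj(S,[535.1,121.7,131]))
c=cv2.resize(a[v-40:v+60,u-80:u+40],None,fx=5,fy=5,interpolation=cv2.INTER_CUBIC);print(u-80,v-40)
cv2.imwrite("pics/seat.png",np.clip(c*1.5,0,255).astype(np.uint8))
E
```

```text
[536.83008293 122.7352625  239.4803619 ]
expect knob top scene [321.4971777  163.67178576] flange top [320.95122251 172.2407449 ]
241 129
```

View pics/seat.png

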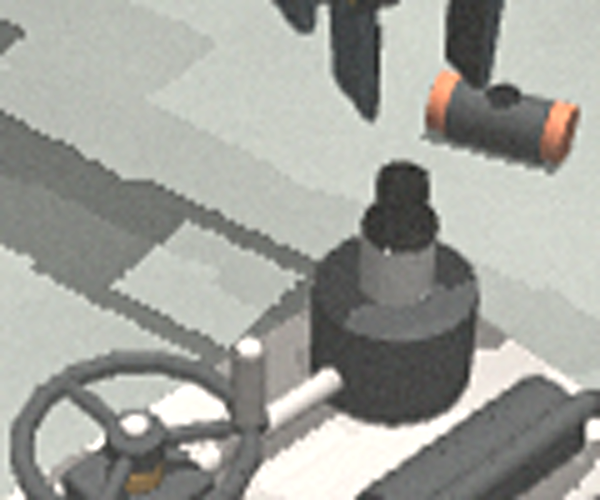

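The stopper flange sits flat on the rim at crop (400,230) with the knob upright. Next the handle.

Request:
apply_moves(deltas=[[-0.024,-0.041,0,0,0.2],[-0.048,-0.082,0,0,0.2],[-0.071,-0.123,0,0,0.2],[-0.071,-0.123,0,0,0.2],[-0.071,-0.123,0,0,0.2]])

```text
time_s: 9.4
ee_pos: [564.1, -17.3, 235.0]
ee_rot: [-180.0, -0.2, 161.9]
force: [0.4, -0.6, 0.0]
gripper_width: 55.0
gripper_force: 0.0
```

```bash
python3 - <<'E'
from h import *
s=env.state();w=cams.grab_frame("wrist");cv2.imwrite("pics/w3.png",w)
W=pose("wrist",s);print(s["ee_pos"],proj(W,[565,-16.5,147]),proj(W,[535.2,-68.6,104]))
E
```

```text
[564.0675439  -17.25045484 234.95579756] [287.22250437 226.37762066] [214.41511579 196.16145202]
```

View pics/w3.png

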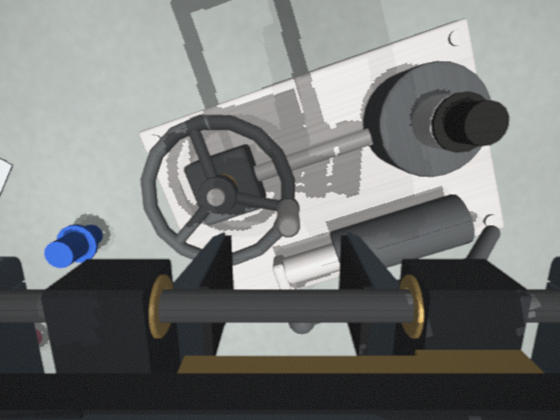

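Handle top is at about (288,225) and the nut at (214.5,197), both matching predictions. I descend and grip.

Request:
apply_moves(deltas=[[0,0,0.03,0,0.2],[0,0,0.06,0,0.2],[0,0,0.085,0,0.2],[0,0,0.104,0,0.2],[0,0,0.104,0,0.2]], grip_force=40)

```text
time_s: 9.95
ee_pos: [562.2, -14.7, 129.7]
ee_rot: [-179.9, -0.4, 162.1]
force: [0.1, 0.3, 0.0]
gripper_width: 54.7
gripper_force: 0.0
```

Request:
apply_moves(deltas=[[0,0,0,0,-1],[0,0,0,0,-1],[0,0,0,0,-1],[0,0,0,0,-1],[0,0,0,0,-1]])

```text
time_s: 10.45
ee_pos: [565.2, -16.3, 133.3]
ee_rot: [179.9, 0.1, 162.0]
force: [2.7, 9.4, 1.6]
gripper_width: 17.4
gripper_force: 8.3
```

Request:
apply_moves(deltas=[[0,0,0,0,-1],[0,0,0,0,-1]])

```text
time_s: 10.65
ee_pos: [565.2, -16.2, 133.3]
ee_rot: [179.9, 0.1, 162.0]
force: [0.5, 3.1, 3.6]
gripper_width: 16.9
gripper_force: 40.0
```

```bash
cat > tab.py <<'E'
import numpy as np
def tab(a0,angs,r=60,yaw=162.02):
    c,s=np.cos(np.radians(yaw)),np.sin(np.radians(yaw))
    f=lambda a:r*np.array([np.cos(np.radians(a))*c+np.sin(np.radians(a))*s, s*np.cos(np.radians(a))-c*np.sin(np.radians(a))])
    print(a0,[ [round(float(x)/1000,4) for x in f(a)-f(a0)] for a in angs])
E
python3 - <<'E'
from tab import *
tab(60.2,[45,25,5,-15,-35]);tab(-35,[-55,-75,-95,-115,-135]);tab(-135,[-150,-162,-170,-175,-177]);tab(-177,[-178.5,-180,-181.5,-183])
for k in range(6):
    a=180+120*k;tab(a,[a+24*i for i in range(1,6)])
E
```

```text
60.2 [[-0.015, -0.0053], [-0.0316, -0.0178], [-0.0429, -0.0353], [-0.0476, -0.0556], [-0.0451, -0.0763]]
-35 [[0.0095, -0.0186], [0.0247, -0.0328], [0.0439, -0.0409], [0.0647, -0.042], [0.0846, -0.0359]]
-135 [[0.0129, 0.0089], [0.0213, 0.0182], [0.0257, 0.0253], [0.028, 0.03], [0.0288, 0.032]]
-177 [[0.0005, 0.0015], [0.001, 0.003], [0.0015, 0.0045], [0.0019, 0.006]]
180 [[-0.0125, -0.0216], [-0.0326, -0.0363], [-0.057, -0.0415], [-0.0815, -0.0363], [-0.1016, -0.0216]]
300 [[-0.0125, 0.0216], [-0.0151, 0.0464], [-0.0074, 0.0701], [0.0093, 0.0887], [0.0321, 0.0988]]
420 [[0.0249, 0.0], [0.0477, -0.0101], [0.0644, -0.0287], [0.0722, -0.0524], [0.0696, -0.0772]]
540 [[-0.0125, -0.0216], [-0.0326, -0.0363], [-0.057, -0.0415], [-0.0815, -0.0363], [-0.1016, -0.0216]]
660 [[-0.0125, 0.0216], [-0.0151, 0.0464], [-0.0074, 0.0701], [0.0093, 0.0887], [0.0321, 0.0988]]
780 [[0.0249, 0.0], [0.0477, -0.0101], [0.0644, -0.0287], [0.0722, -0.0524], [0.0696, -0.0772]]
```

Request:
apply_moves(deltas=[[-0.015,-0.0053,0,0,-1],[-0.0316,-0.0178,0,0,-1],[-0.0429,-0.0353,0,0,-1],[-0.0476,-0.0556,0,0,-1],[-0.0451,-0.0763,0,0,-1]])

```text
time_s: 11.15
ee_pos: [584.7, -102.9, 133.3]
ee_rot: [179.9, 0.0, 162.0]
force: [-4.6, 6.2, 7.7]
gripper_width: 17.2
gripper_force: 40.0
```

Request:
apply_moves(deltas=[[0.0095,-0.0186,0,0,-1],[0.0247,-0.0328,0,0,-1],[0.0439,-0.0409,0,0,-1],[0.0647,-0.042,0,0,-1],[0.0846,-0.0359,0,0,-1]])

```text
time_s: 11.65
ee_pos: [493.7, -111.6, 133.4]
ee_rot: [179.9, 0.3, 161.9]
force: [8.3, 5.1, -1.2]
gripper_width: 16.9
gripper_force: 40.0
```

Request:
apply_moves(deltas=[[0.0129,0.0089,0,0,-1],[0.0213,0.0182,0,0,-1],[0.0257,0.0253,0,0,-1],[0.028,0.03,0,0,-1],[0.0288,0.032,0,0,-1]])

```text
time_s: 12.15
ee_pos: [475.6, -71.6, 133.3]
ee_rot: [-180.0, 0.1, 162.1]
force: [0.4, -2.2, 6.2]
gripper_width: 17.1
gripper_force: 40.0
```

Request:
apply_moves(deltas=[[0,0,0,0,-1],[0,0,0,0,-1],[0,0,0,0,-1]])

```text
time_s: 12.45
ee_pos: [475.6, -71.4, 133.3]
ee_rot: [180.0, 0.0, 162.0]
force: [1.9, 0.2, 7.5]
gripper_width: 17.2
gripper_force: 40.0
```

Request:
apply_moves(deltas=[[0.0002,0.0008,0,0,-1],[0.0005,0.0015,0,0,-1],[0.0008,0.0022,0,0,-1],[0.001,0.003,0,0,-1],[0.001,0.003,0,0,-1]])

```text
time_s: 12.95
ee_pos: [475.5, -68.9, 133.3]
ee_rot: [-180.0, 0.0, 162.0]
force: [0.8, -1.4, 6.6]
gripper_width: 17.1
gripper_force: 40.0
```

Request:
apply_moves(deltas=[[0.0005,0.0015,0,0,-1],[0.0005,0.0015,0,0,-1],[0.0005,0.0015,0,0,-1]])

```text
time_s: 13.25
ee_pos: [475.5, -68.2, 133.3]
ee_rot: [-179.9, 0.1, 162.1]
force: [0.4, -5.1, 6.7]
gripper_width: 17.1
gripper_force: 40.0
```

Request:
apply_moves(deltas=[[0.0005,0.0015,0,0,-1],[0.0005,0.0015,0,0,-1],[0.0005,0.0015,0,0,-1]])

```text
time_s: 13.55
ee_pos: [475.5, -68.0, 133.3]
ee_rot: [-179.7, 0.1, 162.1]
force: [-0.6, -10.5, 5.9]
gripper_width: 17.1
gripper_force: 40.0
```

The stop is felt at TCP y ≈ -68.2 (handle directly in front, as expected). Next comes the table for opening two turns.

```bash
python3 - <<'E'
from tab import *
tab(177,[190,214,238,262,286])
for a in(286,406,526,646):tab(a,[a+24*i for i in range(1,6)])
tab(766,[790,814,838,860,875]);tab(875,[885,892,896,899,900])
E
```

```text
177 [[-0.005, -0.0126], [-0.021, -0.0318], [-0.0434, -0.0427], [-0.0684, -0.0436], [-0.0915, -0.0342]]
286 [[-0.0173, 0.0179], [-0.0259, 0.0414], [-0.0241, 0.0663], [-0.0124, 0.0883], [0.0072, 0.1037]]
406 [[0.0242, 0.006], [0.0488, 0.0017], [0.0695, -0.0122], [0.0827, -0.0334], [0.0862, -0.0581]]
526 [[-0.0069, -0.024], [-0.0229, -0.0431], [-0.0453, -0.054], [-0.0703, -0.0549], [-0.0934, -0.0456]]
646 [[-0.0173, 0.0179], [-0.0259, 0.0414], [-0.0241, 0.0663], [-0.0124, 0.0883], [0.0072, 0.1037]]
766 [[0.0242, 0.006], [0.0488, 0.0017], [0.0695, -0.0122], [0.0819, -0.0314], [0.0859, -0.0466]]
875 [[0.0004, -0.0105], [-0.0005, -0.0177], [-0.0013, -0.0218], [-0.0022, -0.0249], [-0.0025, -0.0259]]
```

Request:
apply_moves(deltas=[[-0.005,-0.0126,0,0,-1],[-0.021,-0.0318,0,0,-1],[-0.0434,-0.0427,0,0,-1],[-0.0684,-0.0436,0,0,-1],[-0.0915,-0.0342,0,0,-1]])

```text
time_s: 14.05
ee_pos: [550.3, -126.6, 133.2]
ee_rot: [-180.0, -0.3, 161.9]
force: [-4.5, 6.4, 13.3]
gripper_width: 17.3
gripper_force: 40.0
```

Request:
apply_moves(deltas=[[-0.0173,0.0179,0,0,-1],[-0.0259,0.0414,0,0,-1],[-0.0241,0.0663,0,0,-1],[-0.0124,0.0883,0,0,-1],[0.0072,0.1037,0,0,-1]])

```text
time_s: 14.55
ee_pos: [577.9, -25.5, 133.2]
ee_rot: [-179.9, 0.1, 162.1]
force: [-2.0, -7.7, 10.2]
gripper_width: 17.2
gripper_force: 40.0
```

Request:
apply_moves(deltas=[[0.0242,0.006,0,0,-1],[0.0488,0.0017,0,0,-1],[0.0695,-0.0122,0,0,-1],[0.0827,-0.0334,0,0,-1],[0.0862,-0.0581,0,0,-1]])

```text
time_s: 15.05
ee_pos: [477.1, -53.3, 133.4]
ee_rot: [179.9, 0.2, 162.1]
force: [9.9, 0.8, -1.4]
gripper_width: 16.7
gripper_force: 40.0
```

Request:
apply_moves(deltas=[[-0.0069,-0.024,0,0,-1],[-0.0229,-0.0431,0,0,-1],[-0.0453,-0.054,0,0,-1],[-0.0703,-0.0549,0,0,-1],[-0.0934,-0.0456,0,0,-1]])

```text
time_s: 15.55
ee_pos: [550.3, -126.6, 133.2]
ee_rot: [180.0, -0.3, 161.9]
force: [-5.0, 6.2, 12.6]
gripper_width: 16.7
gripper_force: 40.0
```

Request:
apply_moves(deltas=[[-0.0173,0.0179,0,0,-1],[-0.0259,0.0414,0,0,-1],[-0.0241,0.0663,0,0,-1],[-0.0124,0.0883,0,0,-1],[0.0072,0.1037,0,0,-1]])

```text
time_s: 16.05
ee_pos: [577.9, -25.4, 133.3]
ee_rot: [-179.9, 0.1, 162.1]
force: [-1.3, -7.0, 11.0]
gripper_width: 17.1
gripper_force: 40.0
```

Request:
apply_moves(deltas=[[0.0242,0.006,0,0,-1],[0.0488,0.0017,0,0,-1],[0.0695,-0.0122,0,0,-1],[0.0819,-0.0314,0,0,-1],[0.0859,-0.0466,0,0,-1]])

```text
time_s: 16.55
ee_pos: [480.8, -43.2, 133.3]
ee_rot: [179.9, 0.1, 162.1]
force: [6.5, 0.4, 2.7]
gripper_width: 16.6
gripper_force: 40.0
```

Request:
apply_moves(deltas=[[0.0004,-0.0105,0,0,-1],[-0.0005,-0.0177,0,0,-1],[-0.0013,-0.0218,0,0,-1],[-0.0022,-0.0249,0,0,-1],[-0.0025,-0.0259,0,0,-1]])

```text
time_s: 17.05
ee_pos: [475.5, -68.7, 133.3]
ee_rot: [179.9, -0.0, 162.0]
force: [1.5, 2.6, 8.3]
gripper_width: 17.1
gripper_force: 40.0
```

Request:
apply_moves(deltas=[[0,0,0,0,-1],[0,0,0,0,-1],[0,0,0,0,-1]])

```text
time_s: 17.35
ee_pos: [475.5, -68.8, 133.3]
ee_rot: [180.0, -0.0, 162.0]
force: [1.7, -0.1, 7.9]
gripper_width: 17.3
gripper_force: 40.0
```

Request:
apply_moves(deltas=[[0.0002,0.0006,0,0,-1],[0.0002,0.0006,0,0,-1],[0.0002,0.0006,0,0,-1]])

```text
time_s: 17.65
ee_pos: [475.5, -68.5, 133.3]
ee_rot: [-180.0, 0.0, 162.0]
force: [1.5, -1.3, 8.7]
gripper_width: 16.9
gripper_force: 40.0
```

```bash
python3 - <<'E'
from h import *
s=env.state();print(s["ee_pos"],s["force"])
a=cams.grab_frame("scene");b=cams.grab_frame("top")
c=np.vstack([cv2.resize(a[140:260,220:380],(640,300*8//10*2)),])
o=np.hstack([cv2.resize(a[150:250,230:350],(400,333)),cv2.resize(b[140:250,185:345],(400,275)).copy() if 0 else cv2.resize(b[140:250,185:317],(400,333))])
cv2.imwrite("pics/final.png",o)
E
```

```text
[475.48459965 -68.54918017 133.26157949] [ 1.4804739  -1.32699756  8.69783437]
```

View pics/final.png

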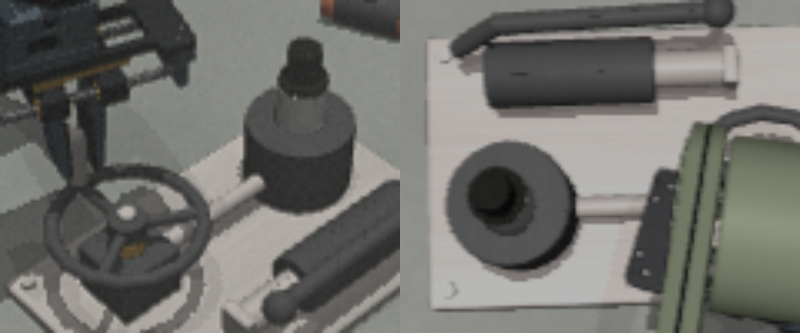

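The picture shows the stopper seated in the neck (left crop (303,70)) and the handle held at the wheel's front (left crop (80,165)), within about 0.2 mm of the stop position.

```bash
python3 -c "
from workcell import env
print(env.job_done())"
```

```text
the job is handed in; nothing more can be done
None
```

The job is handed in, verdict not shown: the stopper is seated flat in the neck and released, the valve was wound shut to its stop and backed off two full turns (handle within about 0.2 mm of its stop position), and the handle is still gripped, after about 18 s of the 72 s.

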